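Switch on the gel supply behind its guard

ROBOT

A 6-joint arm with a two-finger parallel gripper is mounted at the origin on the work surface; the furniture and walls round the work are solid. World frame = base frame: x ahead of the robot, y to its left, z up, the work surface at z = 0. Lengths are in m, angles in rad, forces in N, time in s.
With the tool pointing down it reaches from about 0.375 to 0.9 m from the base axis. Payload 3.1 kg.
Tool frame: the origin (TCP) lies at the very end of the fingers, on their centre line; the grasp point (between the pads) lies 19 mm behind it; z points along the fingers, y is the direction in which the jaws open and shut (so a half turn about z gives the same grasp; the last joint's range is limited). The gripper opens to 85 mm and grips with 20 to 120 N. Pads are 22 mm wide; open, the fingers measure 114 mm over their backs; the gripper's body (76 mm by 85 mm) begins 54 mm behind the grasp point. The pads swing forward as they close: fully open they stand 13 mm farther back than shut.
Start: joints at [-1.476, 0.527, 1.433, -0, 1.181, -0.178], TCP at [0.168, -0.602, 0.231] pointing down, gripper open.
Joint ranges: [-3.08, 3.08], [-0.75, 2.2], [0.22, 2.44], [-1.43, 4.57], [0, 2.65], [-2.85, 2.85]. Speed limits (rad/s): [2.79, 2.79, 3.14, 3.14, 3.14, 3.14].

INTERFACE

Orientations are given as a unit quaternion [x, y, z, w].
In Python, from station import manip gives the robot as it stands. The module is installed in compiled form; this text tells all that it offers.
- The arm moves only by the tool send_rows, never from a script. Its argument "commands" is a list of rows, each an object with "delta_pos": the shift along the world's x, y, z in cm, a list of three; "yaw": the turn about the world's z in rad. A call has 1 to 10 rows; each row shifts and turns the pose as measured when the row begins; what a row does not reach is not made up. A row lasts 1/8 s, in which the tool goes at most 62.5 mm and 10.7 degrees, less where a joint would pass 70% of its speed; a pose out of reach is approached as far as the arm can. A call is refused whole if a number of a shift passes 6.25 or a number of a turn 0.188, either way. A call with a gripper value outside its range is refused whole. "grip" is the closure, from -1 (fully open) to 1 (shut), set as the call begins (left out, the last holds). The fingers move at their own pace and stop on an object; "force" is the grip in N (left out, the last holds). Time passes only in rows, so rows that do not move let the fingers close. It gives the time, the measured TCP pose, the force and the opening at its end, in the units of the state.
- manip.sense(): the state, without advancing time (a new reading comes with each control period).
- manip.snapshot(name): name is "side" or "top"; returns the picture (480x640x3 uint8, blue, green, red); there is no depth.
- manip.get_calibration(name): a dict with "fx", "fy", "cx", "cy" (pixels), "world_to_cam" (4x4, takes a point from world to camera coordinates). Camera axes: x right, y down, z forward; pixel columns grow to the right and rows downward; lengths in m; the calibration is good to about 2 mm. A picture is of the moment at which its call begins. get_calibration takes no time and is no camera call.
- manip.sign_off(): hands the job in, once; it reports no verdict.
The state is a dict: "t": time; "q": joint angles; "qd": joint speeds; "tau": joint torques, N m; "tcp_pos": TCP position; "tool_rot": TCP orientation; "force": force on the tool from outside, world axes, zero at the start; "ft_torque": the same for the moment, N m; "finger_gap": opening from 0.0 (shut) to 1.0 (fully open).
Only numpy, scipy, OpenCV 4.12 (cv2) and the standard library are available. Lean on these libraries where they do the work, as an engineer would, in place of code of your own. Each camera call takes 0.05 s, during which the arm holds its last target. There are 200 camera calls.

TASK

Switch on the high-voltage output of the gel power supply: with the fingers, lift the hinged red guard, push the toggle beneath it over to its far (ON) side while the guard is up, then take the hand away and let the guard drop shut over the toggle. Nothing is to be picked up: the supply stays where it stands, and so do the cup, the timer, the red marker and the bottle round it.

Things in the scene. Friction and masses are not known exactly. Their poses are not given: they have to be found in the camera images.
- supply: Gel power supply, loose on rubber feet (about 3 kg, slides if shoved hard): light grey wedge 192 deep (x) x 230 wide (y) mm. Origin: centre of its underside; x to its far side, y to its left, z up. Its dark control panel on top rises 7 degrees toward +x: 54 mm above the desk at the near edge (x = -96), 66 at x = 0, 78 at x = +96. But for the guard nothing on it stands over 17 mm.
- guard (a joint): Guard angle, rad: 0 shut, 1.3 fully up. Translucent red hood 52 mm wide (supply's y; 46 between its cheeks), 62 long without its tab, roof 48 mm above the panel, open below and at the near side under the tab. Its near edge swings up and away from the operator. A light spring (0.5 to 1 N at the tab) shuts it from any angle unless something holds it up. It clears the toggle in either position.
- guard_hinge (a point): Middle of the guard's hinge line (along the supply's y) at its far side: 6 mm above the panel, 28 mm beyond the toggle's foot. The toggle's foot on the panel is at x = -15, y = -50 mm of the supply.
- guard_tab (a point): Centre of the outer edge of the guard's near tab, the lip by which it is lifted from below. Tab 4 mm thick, 51 mm wide, sloping down and inward from here by 11 mm to the hood's near edge. Shut, this point is 26 mm above the panel, 42 mm nearer the operator than the toggle's foot and 70 mm from the hinge. Moves with the guard.
- toggle (a joint): Toggle angle, rad: 0 = OFF, leaning 25 degrees toward the operator (the supply's -x); 0.873 = ON, leaning 25 degrees away (+x). Over-centre: it snaps to the nearer end past the middle (0.436). Needs about 2 to 3 N near its tip.
- toggle_tip (a point): Tip of the toggle's steel bat, which is 8 mm thick and 30 mm long above its pivot; the pivot is 8 mm above the panel. OFF, the tip is 35 mm above the panel and 13 mm nearer the operator than the pivot; ON, as far beyond it. Moves with the toggle.
- sample_cup: Empty white sample cup, 45 mm wide, 38 mm tall, loose, on the desk left of the supply. Origin: centre of its underside.
- timer: White bench timer with a red knob, 62 x 62 x 43 mm, loose, on the desk left of the supply. Origin: centre of its underside.
- red_marker: Red marker pen, 125 mm long (its y), 20 mm thick, loose, lying on the desk in front of the supply. Origin: centre of its underside.
- blue_cap_bottle: White bottle with a blue cap, 49 mm wide, 96 mm tall, loose, on the desk right of the supply. Origin: centre of its underside.

How it is judged:
By the outcome, as a careful person would: the job done as asked, in the order asked, and still so for the second after the job is handed in, with the robot touching nothing.
It also fails if it takes over 54 s, if anything falls off the work surface, if the arm or the gripper's body presses on something with over 40 N, if the wrist force passes 120 N, or if a joint passes its speed limit or range.

## Working session

There is one attempt and no reset: what is moved stays moved. The work goes in short steps, Python scripts to look and compute and a tool call to move; the robot and the scene stay as the last step left them, time stands still between calls to the robot, and variables do not carry over. Pictures are saved under pics/ and viewed, about 8 in all and at most 12, crops included, and the job is handed in when it is done.

Besides the shell and the picture viewer there is one more tool, called after "Emit:" by a JSON object that holds its "name" and its "arguments", one argument or row to a line. send_rows: Moves the arm, as the interface text tells. Its arguments: {"type":"object","properties":{"commands":{"type":"array","items":{"type":"object","properties":{"delta_pos":{"type":"array","items":{"type":"number"}},"yaw":{"type":"number"}}}},"grip":{"type":"number"},"force":{"type":"number"}},"required":["commands"]}

```bash
mkdir -p pics; python3 - <<'E'
from station import manip
import cv2,numpy as np
s=manip.sense();print(s)
for n in("top","side"):
    cv2.imwrite(f"pics/{n}0.png",manip.snapshot(n));c=manip.get_calibration(n)
    print(n,c["fx"],c["fy"],c["cx"],c["cy"]);print(np.round(c["world_to_cam"],4))
E
```

```text
{'t': 0.0, 'q': array([-1.47651878e+00,  5.28453318e-01,  1.43386027e+00, -1.59497582e-06,
        1.18138683e+00, -1.78502564e-01]), 'qd': array([-0.00157598, -0.00131859, -0.00177425,  0.00121051,  0.00122225,
        0.00142439]), 'tau': array([ 4.76211117e-04, -4.42345798e+01, -1.78025508e+01, -2.07645662e-04,
        8.64404807e-03,  1.36957266e-05]), 'tcp_pos': array([ 0.16834161, -0.60118658,  0.23035487]), 'tool_rot': array([ 9.90712694e-01,  1.35967816e-01,  4.36317510e-05, -1.05298022e-03]), 'force': array([-0.11825681, -0.3357883 ,  0.57259561]), 'ft_torque': array([-0.02077796,  0.05983798,  0.00034909]), 'finger_gap': 0.9994373642706468}
top 473.0015653099582 473.0015653099582 318.24388403294614 241.51160615812353
[[-0.0263 -0.9993  0.0271  0.0557]
 [-0.9926  0.0229 -0.1196  0.6632]
 [ 0.1189 -0.03   -0.9925  0.8737]
 [ 0.      0.      0.      1.    ]]
side 513.7926197525288 513.7926197525288 318.2767200826789 237.49032681166008
[[-0.997  -0.0771 -0.0033  0.6512]
 [-0.0484  0.6581 -0.7513  0.0595]
 [ 0.0601 -0.7489 -0.6599  1.0518]
 [ 0.      0.      0.      1.    ]]
```

View pics/top0.png

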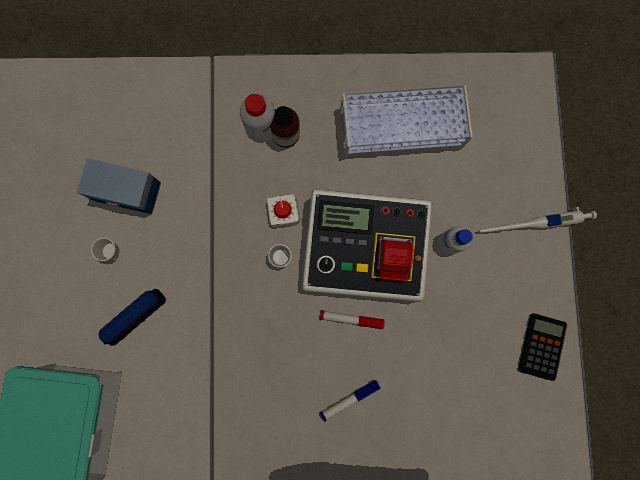

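View pics/side0.png

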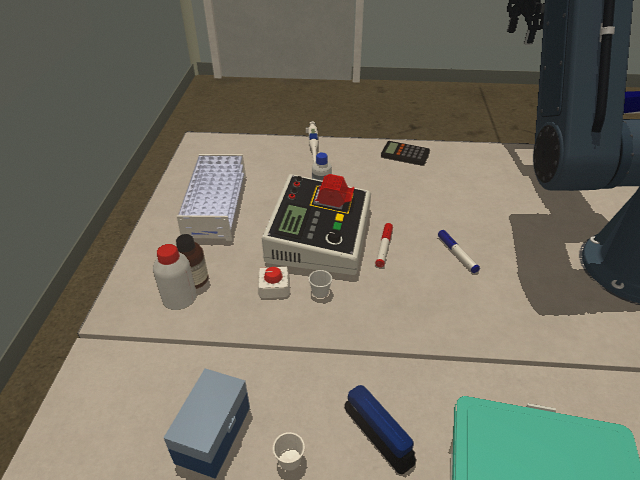

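Top view: the supply is centred near (367,247), the guard near (395,258), and the marker lies in front at (352,320). I'll zoom in to read corners.

```bash
python3 - <<'E'
import cv2,numpy as np
a=cv2.imread("pics/top0.png")[180:310,290:450];b=cv2.imread("pics/side0.png")[165:285,255:385]
a=cv2.resize(a,None,fx=5,fy=4.6,interpolation=cv2.INTER_CUBIC) if 0 else cv2.resize(a,(640,520),interpolation=cv2.INTER_CUBIC)
b=cv2.resize(b,(650,600),interpolation=cv2.INTER_CUBIC)
cv2.imwrite("pics/ta.png",a);cv2.imwrite("pics/sa.png",b)
E
```

```text
(no output)
```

View pics/ta.png

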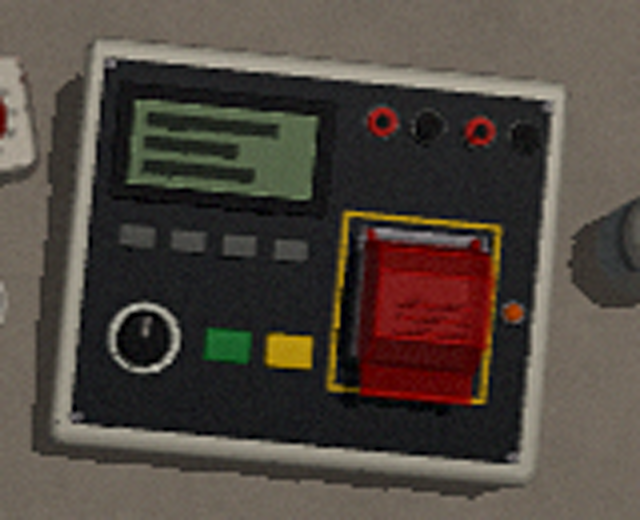

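View pics/sa.png

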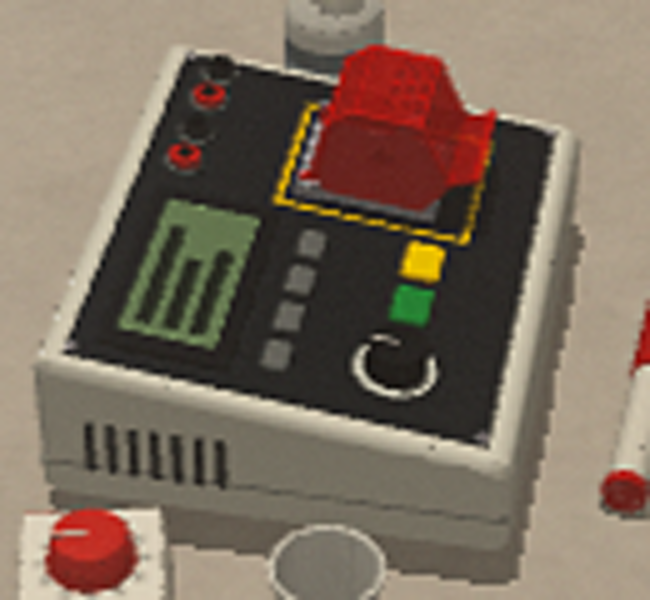

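```bash
cat >h.py <<'E'
from station import manip
import numpy as np
from scipy.optimize import least_squares
def proj(n,P):
    c=manip.get_calibration(n);T=np.array(c["world_to_cam"]);p=np.atleast_2d(P)@T[:3,:3].T+T[:3,3]
    return np.c_[c["fx"]*p[:,0]/p[:,2]+c["cx"],c["fy"]*p[:,1]/p[:,2]+c["cy"]]
def world(s,P):
    P=np.atleast_2d(P);c,n=np.cos(s[2]),np.sin(s[2])
    return np.c_[s[0]+c*P[:,0]-n*P[:,1],s[1]+n*P[:,0]+c*P[:,1],P[:,2]]
C=np.array([[.096,.115,.076],[.096,-.115,.076],[-.096,-.115,.052],[-.096,.115,.052]])
E
python3 - <<'E'
from h import *
t=np.array([[313.25,190.5],[431.25,202],[423.5,300],[303.75,290]])-.4
d=np.array([[262.6,236.6],[290.6,174.6],[370.6,191],[356.6,259]])-.4
for nm,use in(("top",1),("side",2),("both",3)):
    f=lambda s:np.concatenate(([(proj("top",world(s,C))-t).ravel()] if use&1 else [])+([(proj("side",world(s,C))-d).ravel()] if use&2 else []))
    r=least_squares(f,[.45,-.05,0]);print(nm,r.x,np.round(r.fun,1))
s=r.x
a=np.radians(7);R=np.array([[np.cos(a),-np.sin(a)],[np.sin(a),np.cos(a)]])
def pan(dx,y,h): # offset along panel from toggle foot, height normal
    z0=.066+np.tan(a)*-.015; v=R@[dx,h];return [-.015+v[0],y,z0+v[1]]
for n,p in {"hinge":pan(.028,-.05,.006),"tab":pan(-.042,-.05,.026),"tabL":pan(-.042,-.0245,.026),"tabR":pan(-.042,-.0755,.026),"tip":pan(-.013,-.05,.035),"tipON":pan(.013,-.05,.035)}.items():
    w=world(s,p);print(n,np.round(w,4),"sup",np.round(p,4),proj("top",w).round(1),proj("side",w).round(1))
E
```

```text
top [ 0.65225457 -0.05268275 -0.11226974] [-1.5 -1.7  2.1 -2.2  0.7  2.1 -1.2  1.5]
side [ 0.6527237  -0.05150018 -0.12312648] [-1.3  0.8 -1.1 -2.   1.5 -0.3  1.   0.4]
both [ 0.6525127  -0.05237503 -0.11643949] [-1.5 -2.   2.1 -2.   0.3  2.2 -1.5  1.1 -0.9  0.8 -1.4 -2.1  1.3 -0.7
  1.5 -0. ]
hinge [[ 0.6587 -0.1034  0.0735]] sup [ 0.0121 -0.05    0.0735] [[395.3 240.6]] [[319.3 193.6]]
tab [[ 0.5873 -0.0951  0.0848]] sup [-0.0599 -0.05    0.0848] [[393.7 278.8]] [[352.2 193.1]]
tabL [[ 0.5902 -0.0698  0.0848]] sup [-0.0599 -0.0245  0.0848] [[379.8 277.5]] [[350.5 200.2]]
tabR [[ 0.5843 -0.1204  0.0848]] sup [-0.0599 -0.0755  0.0848] [[407.6 280.1]] [[353.9 186.3]]
tip [[ 0.6148 -0.0983  0.0973]] sup [-0.0322 -0.05    0.0973] [[396.1 263.2]] [[339.6 187. ]]
tipON [[ 0.6404 -0.1013  0.1005]] sup [-0.0064 -0.05    0.1005] [[397.4 248.9]] [[327.7 184.4]]
```

Emit:
{"name": "send_rows", "arguments": {
  "commands": [
    {"delta_pos": [3,4,0],"yaw": -0.039},
    {"delta_pos": [3,4,0],"yaw": -0.039},
    {"delta_pos": [3,4,0],"yaw": -0.039},
    {"delta_pos": [3,4,0],"yaw": -0.039},
    {"delta_pos": [3,4,0],"yaw": -0.039},
    {"delta_pos": [3,4,0],"yaw": -0.039},
    {"delta_pos": [3,4,0],"yaw": -0.039},
    {"delta_pos": [3,4,0],"yaw": -0.039},
    {"delta_pos": [3,4,0],"yaw": -0.039},
    {"delta_pos": [3,4,0],"yaw": -0.039}
  ],
  "grip": 1,
  "force": 40
}}

```text
t: 1.35
tcp_pos: [0.4724, -0.1902, 0.2268]
tool_rot: [0.998, -0.07, -0.0, -0.002]
force: [0.3, 0.0, -0.1]
finger_gap: 0.002
```

Emit:
{"name": "send_rows", "arguments": {
  "commands": [
    {"delta_pos": [2.5,3.3,0],"yaw": 0.02},
    {"delta_pos": [2.5,3.3,0],"yaw": 0},
    {"delta_pos": [2.3,3.2,0],"yaw": 0},
    {"delta_pos": [0,0,0],"yaw": 0},
    {"delta_pos": [0,0,0],"yaw": 0}
  ]
}}

```text
t: 1.98
tcp_pos: [0.5475, -0.0851, 0.225]
tool_rot: [0.998, -0.056, -0.002, -0.003]
force: [0.3, -0.4, 0.7]
finger_gap: -0.002
```

```bash
cat >>h.py <<'E'
S=np.array([.6525,-.0524,-.1164])
def st():
    s=manip.sense();p=s["tcp_pos"];d=p[:2]-S[:2];c,n=np.cos(S[2]),np.sin(S[2])
    x,y=c*d[0]+n*d[1],-n*d[0]+c*d[1];q=s["tool_rot"]
    print("t",round(s["t"],2),"tcp",p.round(4),"sup x,y mm",np.round([1e3*x,1e3*y],1),"above panel",round(1e3*(p[2]-.066-np.tan(.1222)*x),1),"yaw",round(2*np.arctan2(q[1],q[0]),3),"F",s["force"].round(2),"tau",s["ft_torque"].round(2))
E
python3 -c "from h import *;st()"
```

```text
t 1.98 tcp [ 0.5475 -0.0851  0.225 ] sup x,y mm [-100.5  -44.7] above panel 171.3 yaw -0.112 F [ 0.33 -0.36  0.74] tau [ 0.01 -0.02  0.02]
```

Emit:
{"name": "send_rows", "arguments": {
  "commands": [
    {"delta_pos": [0,-0.6,-3]},
    {"delta_pos": [0,0,-3]},
    {"delta_pos": [0,0,-3]},
    {"delta_pos": [0,0,-3]},
    {"delta_pos": [0,0,-2]},
    {"delta_pos": [0,0,-1]},
    {"delta_pos": [0,0,0]},
    {"delta_pos": [0,0,0]}
  ]
}}

```text
validation failed for argument at $.co...
```

```bash
cat >>h.py <<'E'
def pic(n):
    import cv2
    a=manip.snapshot("top")[170:310,290:450];b=manip.snapshot("side")[135:275,255:415]
    cv2.imwrite(f"pics/{n}.png",cv2.resize(np.vstack([a,b]),None,fx=2.1,fy=2.1,interpolation=cv2.INTER_CUBIC) if 0 else cv2.resize(np.hstack([a,b]),(800,350),interpolation=cv2.INTER_CUBIC))
E
python3 -c "from h import *;st();pic('p1')"
```

```text
t 1.98 tcp [ 0.5475 -0.0851  0.225 ] sup x,y mm [-100.5  -44.7] above panel 171.3 yaw -0.112 F [ 0.33 -0.36  0.74] tau [ 0.01 -0.02  0.02]
```

View pics/p1.png

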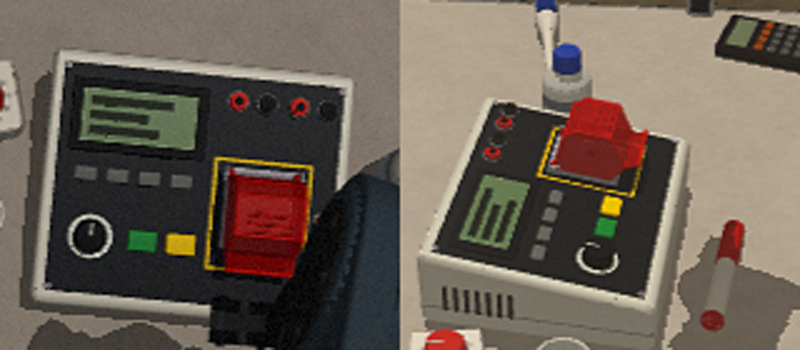

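The rows were refused because yaw is required. The picture shows the scene untouched and the guard shut, with the arm overlapping the right of the top view.

Emit:
{"name": "send_rows", "arguments": {
  "commands": [
    {"delta_pos": [0,-0.6,-3],"yaw": 0},
    {"delta_pos": [0,0,-3],"yaw": 0},
    {"delta_pos": [0,0,-3],"yaw": 0},
    {"delta_pos": [0,0,-3],"yaw": 0},
    {"delta_pos": [0,0,-2],"yaw": 0},
    {"delta_pos": [0,0,-1],"yaw": 0},
    {"delta_pos": [0,0,0],"yaw": 0},
    {"delta_pos": [0,0,0],"yaw": 0}
  ]
}}

```text
t: 3.08
tcp_pos: [0.5456, -0.101, 0.0736]
tool_rot: [0.998, -0.063, 0.0, -0.002]
force: [-0.1, 0.1, 0.3]
finger_gap: -0.001
```

```bash
python3 -c "from h import *;st();pic('p2')"
```

```text
t 3.08 tcp [ 0.5456 -0.101   0.0736] sup x,y mm [-100.5  -60.7] above panel 20.0 yaw -0.127 F [-0.12  0.12  0.27] tau [ 0.04  0.01 -0.02]
```

View pics/p2.png

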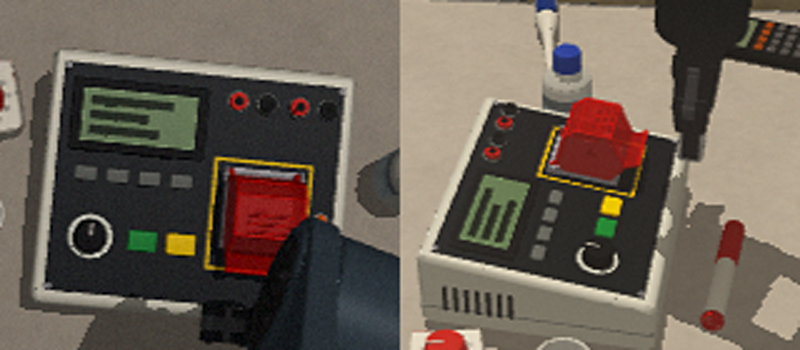

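The fingers are shut in front of the guard and clear of everything. Next I correct y and creep toward the tab.

Emit:
{"name": "send_rows", "arguments": {
  "commands": [
    {"delta_pos": [0.1,1.0,-0.3],"yaw": 0.01},
    {"delta_pos": [0.6,0,-0.1],"yaw": 0},
    {"delta_pos": [0.6,-0.1,0],"yaw": 0},
    {"delta_pos": [0.5,-0.1,0],"yaw": 0},
    {"delta_pos": [0,0,0],"yaw": 0}
  ]
}}

```text
t: 3.8
tcp_pos: [0.5666, -0.092, 0.071]
tool_rot: [0.998, -0.057, 0.002, -0.001]
force: [0.1, 0.3, 0.2]
finger_gap: -0.0
```

```bash
python3 -c "from h import *;st()"
```

```text
t 3.8 tcp [ 0.5666 -0.092   0.071 ] sup x,y mm [-80.7 -49.3] above panel 14.9 yaw -0.115 F [0.11 0.27 0.19] tau [0.03 0.03 0.  ]
```

Emit:
{"name": "send_rows", "arguments": {
  "commands": [
    {"delta_pos": [0.3,0,0],"yaw": 0},
    {"delta_pos": [0.3,0,0],"yaw": 0}
  ]
}}

```text
t: 4.05
tcp_pos: [0.5725, -0.0921, 0.0709]
tool_rot: [0.998, -0.058, 0.002, -0.001]
force: [-0.4, 0.4, -0.2]
finger_gap: -0.001
```

```bash
python3 -c "from h import *;st()"
```

```text
t 4.05 tcp [ 0.5725 -0.0921  0.0709] sup x,y mm [-74.9 -48.7] above panel 14.1 yaw -0.115 F [-0.45  0.39 -0.22] tau [ 0.05 -0.02  0.04]
```

Emit:
{"name": "send_rows", "arguments": {
  "commands": [
    {"delta_pos": [0.2,-0.05,0],"yaw": 0},
    {"delta_pos": [0.2,-0.05,0],"yaw": 0}
  ]
}}

```text
t: 4.3
tcp_pos: [0.5756, -0.0928, 0.0707]
tool_rot: [0.998, -0.057, 0.001, -0.001]
force: [-3.6, -0.1, 1.4]
finger_gap: -0.005
```

```bash
python3 -c "from h import *;st()"
```

```text
t 4.3 tcp [ 0.5756 -0.0928  0.0707] sup x,y mm [-71.7 -49.1] above panel 13.5 yaw -0.115 F [-3.56 -0.09  1.4 ] tau [0.08 0.53 0.02]
```

Contact came where predicted, at 3.6 N. Now I drag the tab up along its arc.

Emit:
{"name": "send_rows", "arguments": {
  "commands": [
    {"delta_pos": [0.15,0,0.5],"yaw": 0},
    {"delta_pos": [0.2,0,0.5],"yaw": 0},
    {"delta_pos": [0.2,0,0.5],"yaw": 0}
  ]
}}

```text
t: 4.68
tcp_pos: [0.579, -0.0929, 0.0857]
tool_rot: [0.998, -0.057, -0.002, -0.001]
force: [-1.8, -2.1, -0.2]
finger_gap: 0.0
```

```bash
python3 -c "from h import *;st();pic('p3')"
```

```text
t 4.67 tcp [ 0.579  -0.0929  0.0857] sup x,y mm [-68.3 -48.7] above panel 28.1 yaw -0.114 F [-1.79 -2.1  -0.17] tau [-0.21  0.36 -0.03]
```

View pics/p3.png

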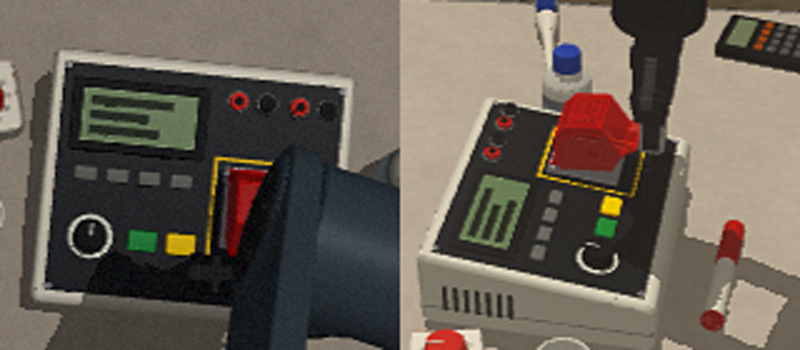

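The guard has tilted up, with its near edge lifted onto the finger at about (635,130) in the side half. The supply hasn't moved, so I continue along the arc.

Emit:
{"name": "send_rows", "arguments": {
  "commands": [
    {"delta_pos": [0.28,-0.03,0.5],"yaw": 0},
    {"delta_pos": [0.32,-0.05,0.5],"yaw": 0},
    {"delta_pos": [0.36,-0.05,0.5],"yaw": 0},
    {"delta_pos": [0.4,-0.05,0.5],"yaw": 0}
  ]
}}

```text
t: 5.28
tcp_pos: [0.5912, -0.0941, 0.1072]
tool_rot: [0.998, -0.057, -0.004, -0.002]
force: [-4.5, -0.5, 2.7]
finger_gap: -0.0
```

```bash
python3 -c "from h import *;st()"
```

```text
t 5.28 tcp [ 0.5912 -0.0941  0.1072] sup x,y mm [-56.1 -48.6] above panel 48.1 yaw -0.114 F [-4.49 -0.48  2.69] tau [-0.15  0.68 -0.03]
```

Emit:
{"name": "send_rows", "arguments": {
  "commands": [
    {"delta_pos": [0.35,-0.04,0.45],"yaw": 0},
    {"delta_pos": [0.4,-0.05,0.4],"yaw": 0},
    {"delta_pos": [0.4,-0.05,0.35],"yaw": 0}
  ]
}}

```text
t: 5.65
tcp_pos: [0.6058, -0.0959, 0.1211]
tool_rot: [0.998, -0.057, -0.002, -0.002]
force: [-1.3, -0.9, 1.8]
finger_gap: 0.001
```

```bash
python3 -c "from h import *;st();pic('p4')"
```

```text
t 5.65 tcp [ 0.6058 -0.0959  0.1211] sup x,y mm [-41.3 -48.7] above panel 60.2 yaw -0.114 F [-1.32 -0.93  1.8 ] tau [0.01 0.29 0.01]
```

View pics/p4.png

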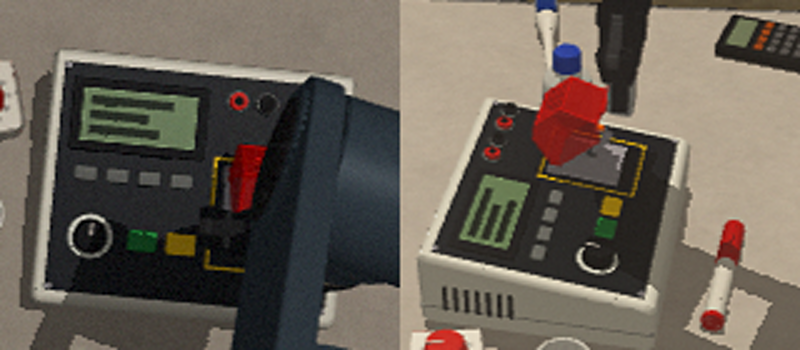

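The guard is up about 50° and rests on the finger. The toggle shows at about (597,147), leaning toward the operator. I back off slightly so I don't land on it, then lower in front of it.

Emit:
{"name": "send_rows", "arguments": {
  "commands": [
    {"delta_pos": [-0.5,0.0,-0.1],"yaw": 0},
    {"delta_pos": [-0.5,0.0,-0.3],"yaw": 0},
    {"delta_pos": [0,0,-0.6],"yaw": 0},
    {"delta_pos": [0,0,-0.6],"yaw": 0}
  ]
}}

```text
t: 6.25
tcp_pos: [0.5943, -0.0953, 0.1038]
tool_rot: [0.998, -0.057, -0.002, -0.002]
force: [-5.1, 0.7, 3.2]
finger_gap: 0.003
```

```bash
python3 -c "from h import *;st()"
```

```text
t 6.25 tcp [ 0.5943 -0.0953  0.1038] sup x,y mm [-52.8 -49.3] above panel 44.2 yaw -0.114 F [-5.05  0.66  3.15] tau [0.03 0.6  0.03]
```

Emit:
{"name": "send_rows", "arguments": {
  "commands": [
    {"delta_pos": [0,0,-0.5],"yaw": 0},
    {"delta_pos": [0,0,-0.5],"yaw": 0},
    {"delta_pos": [0,0,-0.5],"yaw": 0},
    {"delta_pos": [0,0,-0.4],"yaw": 0}
  ]
}}

```text
t: 6.75
tcp_pos: [0.5832, -0.0933, 0.0815]
tool_rot: [0.998, -0.056, -0.015, -0.004]
force: [-8.8, -1.5, 4.8]
finger_gap: -0.0
```

```bash
python3 -c "from h import *;st();pic('p5')"
```

```text
t 6.75 tcp [ 0.5832 -0.0933  0.0815] sup x,y mm [-64.1 -48.7] above panel 23.4 yaw -0.112 F [-8.8  -1.45  4.79] tau [-0.17  1.05 -0.04]
```

View pics/p5.png

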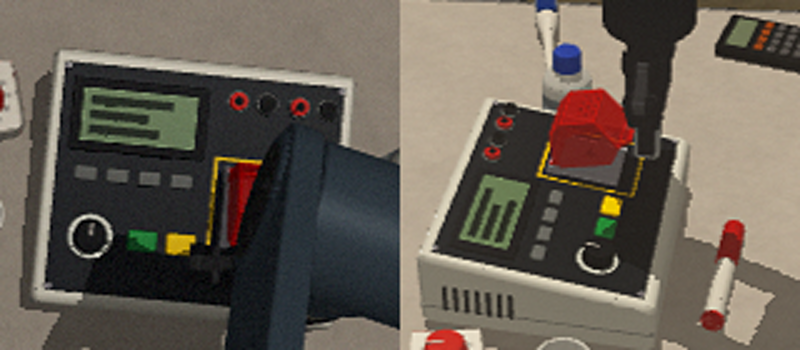

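The finger was pushed back 11 mm by friction and the guard is half lowered. The side view shows it still resting on the finger, with the toggle untouched. I'll lift along the arc again, then lower while holding x with a forward bias.

Emit:
{"name": "send_rows", "arguments": {
  "commands": [
    {"delta_pos": [0.3,-0.03,0.5],"yaw": 0},
    {"delta_pos": [0.35,-0.04,0.5],"yaw": 0},
    {"delta_pos": [0.4,-0.05,0.5],"yaw": 0},
    {"delta_pos": [0.4,-0.05,0.3],"yaw": 0}
  ]
}}

```text
t: 7.35
tcp_pos: [0.596, -0.095, 0.0988]
tool_rot: [0.998, -0.056, -0.018, -0.004]
force: [-5.3, 0.1, 3.4]
finger_gap: -0.0
```

```bash
python3 -c "from h import *;st()"
```

```text
t 7.35 tcp [ 0.596  -0.095   0.0988] sup x,y mm [-51.2 -48.9] above panel 39.1 yaw -0.112 F [-5.33  0.11  3.41] tau [0.03 0.64 0.02]
```

Emit:
{"name": "send_rows", "arguments": {
  "commands": [
    {"delta_pos": [0.15,0,-0.3],"yaw": 0},
    {"delta_pos": [0.25,-0.02,-0.4],"yaw": 0},
    {"delta_pos": [0.25,-0.02,-0.4],"yaw": 0}
  ]
}}

```text
t: 7.72
tcp_pos: [0.5978, -0.0947, 0.0902]
tool_rot: [0.998, -0.055, -0.024, -0.004]
force: [-26.1, -0.4, 28.1]
finger_gap: -0.002
```

```bash
python3 -c "from h import *;st()"
```

```text
t 7.72 tcp [ 0.5978 -0.0947  0.0902] sup x,y mm [-49.5 -48.4] above panel 30.2 yaw -0.11 F [-26.06  -0.42  28.13] tau [-0.14  3.34 -0.04]
```

Emit:
{"name": "send_rows", "arguments": {
  "commands": [
    {"delta_pos": [-0.2,0,0.5],"yaw": 0},
    {"delta_pos": [0,0,0.2],"yaw": 0}
  ]
}}

```text
t: 7.98
tcp_pos: [0.5968, -0.0948, 0.0969]
tool_rot: [0.998, -0.055, -0.023, -0.004]
force: [-0.4, 0.2, -0.7]
finger_gap: 0.003
```

```bash
python3 -c "
from h import *;st();import cv2
cv2.imwrite('pics/p6.png',cv2.resize(manip.snapshot('side')[145:245,280:400],(720,600),interpolation=cv2.INTER_CUBIC))"
```

```text
t 7.97 tcp [ 0.5968 -0.0948  0.0969] sup x,y mm [-50.4 -48.6] above panel 37.1 yaw -0.111 F [-0.38  0.22 -0.74] tau [-0.05  0.07 -0.02]
```

View pics/p6.png

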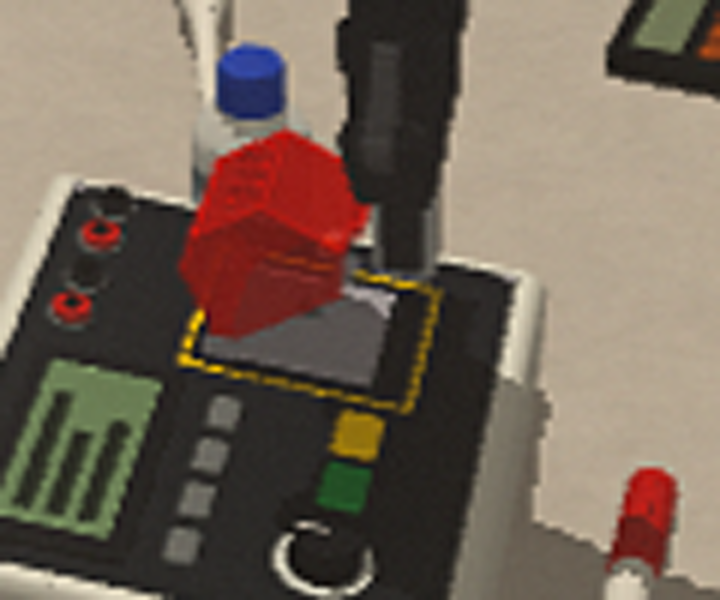

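The guard is about half up on the finger and the toggle is still OFF. The finger's upper part, from about (390,200) up, is wider than the tip, and that step caught the tab (the 26/28 N reading lies along the hinge–tab line). I'll back out and measure the finger silhouettes in both yaw orientations before choosing one.

Emit:
{"name": "send_rows", "arguments": {
  "commands": [
    {"delta_pos": [-1.0,0.1,0],"yaw": 0},
    {"delta_pos": [-1.5,0.2,0],"yaw": 0},
    {"delta_pos": [-1.5,0.2,0],"yaw": 0},
    {"delta_pos": [-1.0,0.1,1],"yaw": 0},
    {"delta_pos": [0,0,0],"yaw": 0}
  ]
}}

```text
t: 8.65
tcp_pos: [0.5481, -0.0892, 0.1069]
tool_rot: [0.998, -0.055, -0.019, -0.004]
force: [-0.8, 0.2, 0.1]
finger_gap: 0.001
```

```bash
cat >>h.py <<'E'
def prof(tag):
    # silhouette widths of finger in side image vs height above tip, for plane through TCP
    p=manip.sense()["tcp_pos"];im=manip.snapshot("side").astype(int)
    np.save(f"pics/{tag}.npy",im)
    for h in range(-6,100,6):
        P=np.array([p+[dx,0,h/1e3] for dx in np.arange(-.06,.0605,.001)]);uv=proj("side",P)
        g=[im[int(round(v)),int(round(u))].sum() if v>=0 else 999 for u,v in uv]
        print(f"{h:4d}","".join("#" if x<130 else "+" if x<250 else "." for x in g))
E
python3 -c "from h import *;st();prof('A')"
```

```text
t 8.65 tcp [ 0.5481 -0.0892  0.1069] sup x,y mm [-99.4 -48.7] above panel 53.1 yaw -0.111 F [-0.77  0.23  0.13] tau [-0.01 -0.02  0.05]
  -6 ........................................................++++++.............................++####++++++++++++++++++++++++
   0 ........................................................++############++........................................+++++++++
   6 ......................................................++###############............................................++++++
  12 ......................................................+++++##########++..............................................++++
  18 .......................................................++############++................................................++
  24 ...................................................++++++#############++++++++...........................................
  30 ...................................................+++########################++.........................................
  36 ..................................................++##################
[... 621 characters left out ...]
########++++++++++########.......................................
  72 ######################++++..##++++++..........++##############+++++++++++++########......................................
  78 ###############################################################++++++++++##########++....................................
  84 ++....++##++++++++####++....++++###############################++++++++++############++..................................
  90 ..++##++++++++######++................++####..++################++++++++++############++.................................
  96 +++####++++++######................+######....++######################################...................................
```

```bash
python3 -c "from h import *;print(manip.sense()['q'].round(3))"
```

```text
[-0.36   0.624  1.686 -0.006  0.871  1.325]
```

Emit:
{"name": "send_rows", "arguments": {
  "commands": [
    {"delta_pos": [0,0,1],"yaw": 0.18},
    {"delta_pos": [0,0,1],"yaw": 0.18},
    {"delta_pos": [0,0,0],"yaw": 0.18},
    {"delta_pos": [0,0,0],"yaw": 0.18},
    {"delta_pos": [0,0,0],"yaw": 0.18},
    {"delta_pos": [0,0,0],"yaw": 0.18},
    {"delta_pos": [0,0,0],"yaw": 0.18},
    {"delta_pos": [0,0,0],"yaw": 0.18},
    {"delta_pos": [0,0,0],"yaw": 0.13},
    {"delta_pos": [0,0,0],"yaw": 0}
  ]
}}

```text
t: 9.95
tcp_pos: [0.5582, -0.0919, 0.1286]
tool_rot: [0.728, 0.685, -0.009, 0.015]
force: [-0.4, -0.5, 0.0]
finger_gap: 0.003
```

```bash
python3 -c "from h import *;st();print(manip.sense()['q'].round(3),manip.sense()['tool_rot']);prof('B')"
```

```text
t 9.95 tcp [ 0.5582 -0.0919  0.1286] sup x,y mm [-89.1 -50.2] above panel 73.5 yaw 1.51 F [-0.42 -0.51  0.01] tau [ 0.02  0.05 -0.  ]
[-0.345  0.585  1.685 -0.04   0.855 -0.258] [ 0.728091    0.68526048 -0.00941239  0.01459382]
  -6 ...........................................................++##++............................................++++++++++++
   0 ...................................................++++....+++##....++##++.....................................+++++++..+
   6 ...............................................++#####++....++++....++####...............................................
  12 ................................................++####++..++##++....++#####..............................................
  18 ................................................++####+......##++....######..............................................
  24 .................................................######....++##....++######..............................................
  30 ...............................................++########++#################.............................
[... 713 characters left out ...]
#####################++........++########################++......
  72 ################++++++##########....++################################################......++#######################++..
  78 ###############++++++++###################################################################........++++++++++#############
  84 #++++++++++++++++++++++#####################################################################++......++++++++++++#########
  90 ++##++++++++++++++++##############################################################################..+++++++++++++++++++++
  96 +++++++++++####+++####################################################################################++++++++++++++++##+
```

```bash
python3 -c "
import numpy as np,cv2
im=np.load('pics/B.npy').astype(np.uint8)
cv2.imwrite('pics/B.png',cv2.resize(im[60:210,290:440],(600,600),interpolation=cv2.INTER_CUBIC))"
```

```text
(no output)
```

View pics/B.png

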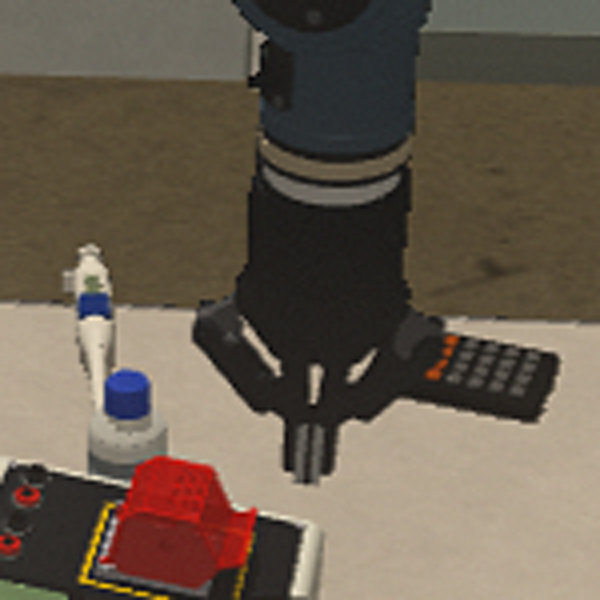

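Side view: the gripper is a 2F-85 type. Shut, its linkages splay at about 45° above the tips (near (250,390)/(370,390)); open, they should stand nearly straight. So I'll try the jaws open along the supply's x, using the back of the leading finger. First I retreat, open and check the profile.

Emit:
{"name": "send_rows", "arguments": {
  "commands": [
    {"delta_pos": [-2,0.1,0],"yaw": -0.03},
    {"delta_pos": [-2,0.1,0],"yaw": -0.025},
    {"delta_pos": [-1.2,0.1,0],"yaw": 0},
    {"delta_pos": [0,0,0],"yaw": 0},
    {"delta_pos": [0,0,0],"yaw": 0},
    {"delta_pos": [0,0,0],"yaw": 0}
  ],
  "grip": -1
}}

```text
t: 10.75
tcp_pos: [0.509, -0.0901, 0.1292]
tool_rot: [0.75, 0.662, -0.008, 0.017]
force: [0.1, 0.5, 0.1]
finger_gap: 1.002
```

```bash
cat >>h.py <<'E'
def prof2():
    p=manip.sense()["tcp_pos"];im=manip.snapshot("side").astype(int);c,n=np.cos(S[2]),np.sin(S[2])
    for h in range(0,100,4):
        P=np.array([p+[dx*c,dx*n,h/1e3] for dx in np.arange(-.08,.0805,.001)]);uv=proj("side",P)
        print(f"{h:4d}","".join("#" if x<130 else "+" if x<250 else "." for x in [im[int(round(v)),int(round(u))].sum() for u,v in uv]))
E
python3 -c "from h import *;st();print(manip.sense()['finger_gap']);prof2()"
```

```text
t 10.75 tcp [ 0.509  -0.0901  0.1292] sup x,y mm [-138.1  -54.1] above panel 80.2 yaw 1.446 F [0.08 0.53 0.1 ] tau [ 0.07  0.05 -0.01]
1.0020565999761168
   0 .................................................................................................................................................................
   4 .................................................................................................................................................................
   8 ...................................++++......................................................................................++++................................
  12 ...........................++......++++.......................................................................................++..++.............................
  16 ..........................######....++......................................................................................++++..++####++.......................
  20 ........................++####++....++....................................................................
[... 2528 characters left out ...]
...........++##########++.......
  84 .........++##########.............++++###+################################################################################..................++##########.........
  88 ..........++#########++++##...............++##########################################################################....................++############.........
  92 ..........++##########+++++++............++############################################################################++..........+++++++#############++++++++++
  96 ...........++###########++++++##.+++.++####################################################################################++++++++++++++++############++++++++++
```

Open, the knuckles form a 17 mm shelf about 36 mm above the tips, so that is worse. Shut fingers with the jaws along the supply's y give the longest clean face (about 38 mm), so the tip has to stay about 93–99 mm high. I'll also turn a further quarter so the residual 2° tilt puts the tip forward, which helps.

Emit:
{"name": "send_rows", "arguments": {
  "commands": [
    {"delta_pos": [0,0,0],"yaw": 0.18},
    {"delta_pos": [0,0,0],"yaw": 0.18},
    {"delta_pos": [0,0,0],"yaw": 0.18},
    {"delta_pos": [0,0,0],"yaw": 0.18},
    {"delta_pos": [0,0,0],"yaw": 0.18},
    {"delta_pos": [0.5,0,0],"yaw": 0.18},
    {"delta_pos": [1,0,0],"yaw": 0.18},
    {"delta_pos": [1,0,0],"yaw": 0.18},
    {"delta_pos": [1,0,0],"yaw": 0.13},
    {"delta_pos": [0,0,0],"yaw": 0}
  ],
  "grip": 1
}}

```text
t: 12.05
tcp_pos: [0.5496, -0.091, 0.129]
tool_rot: [0.037, 0.999, 0.008, 0.02]
force: [0.2, 0.3, -0.6]
finger_gap: -0.003
```

```bash
cat >>h.py <<'E'
_st=st
def st():
    _st();s=manip.sense();x,y,z,w=s["tool_rot"];print("tool z",np.round([2*(x*z+y*w),2*(y*z-x*w)],3))
    p=s["tcp_pos"];d=p[:2]-S[:2];xs=np.cos(S[2])*d[0]+np.sin(S[2])*d[1]+.011;D=.0121-xs
    if D<.0721: a=np.arccos(D/.073);zt=.0735+.073*np.sin(a);print("front",round(xs*1e3,1),"alpha",round(np.degrees(a),1),"tab above tip",round((zt-p[2])*1e3,1))
E
python3 -c "from h import *;st();print(manip.sense()['q'].round(2))"
```

```text
t 12.05 tcp [ 0.5496 -0.091   0.129 ] sup x,y mm [-97.7 -50.3] above panel 75.0 yaw 3.068 F [ 0.17  0.32 -0.63] tau [-0.02 -0.01  0.02]
tool z [0.04  0.014]
[-0.38  0.57  1.73  0.04  0.82 -1.9 ]
```

Emit:
{"name": "send_rows", "arguments": {
  "commands": [
    {"delta_pos": [0,0,-2],"yaw": -0.04},
    {"delta_pos": [0,0,-2],"yaw": 0},
    {"delta_pos": [0,0,-1.5],"yaw": 0},
    {"delta_pos": [0.3,0,-0.8],"yaw": 0},
    {"delta_pos": [0.5,0,-0.2],"yaw": 0},
    {"delta_pos": [0.5,0,0],"yaw": 0},
    {"delta_pos": [0,0,0],"yaw": 0}
  ]
}}

```text
t: 12.92
tcp_pos: [0.5641, -0.0912, 0.0631]
tool_rot: [0.062, 0.998, 0.007, 0.021]
force: [0.3, 0.2, -0.9]
finger_gap: -0.001
```

```bash
python3 -c "from h import *;st()"
```

```text
t 12.93 tcp [ 0.5641 -0.0912  0.0631] sup x,y mm [-83.3 -48.8] above panel 7.3 yaw 3.018 F [ 0.33  0.21 -0.91] tau [-0.    0.    0.05]
tool z [0.043 0.011]
```

Emit:
{"name": "send_rows", "arguments": {
  "commands": [
    {"delta_pos": [0.5,-0.06,0],"yaw": 0},
    {"delta_pos": [0.4,-0.05,0],"yaw": 0},
    {"delta_pos": [0.25,-0.03,0],"yaw": 0},
    {"delta_pos": [0.2,-0.02,0],"yaw": 0}
  ]
}}

```text
t: 13.42
tcp_pos: [0.5765, -0.0925, 0.0637]
tool_rot: [0.061, 0.998, 0.007, 0.019]
force: [-6.0, -1.0, 2.7]
finger_gap: 0.0
```

```bash
python3 -c "from h import *;st()"
```

```text
t 13.43 tcp [ 0.5765 -0.0925  0.0637] sup x,y mm [-70.9 -48.7] above panel 6.4 yaw 3.019 F [-5.95 -1.04  2.69] tau [-0.12  0.92 -0.06]
tool z [0.039 0.011]
front -59.9 alpha 9.7 tab above tip 22.1
```

Contact, with the tab about 22 mm above the tip. Now up the arc.

Emit:
{"name": "send_rows", "arguments": {
  "commands": [
    {"delta_pos": [0.1,0,0.5],"yaw": 0},
    {"delta_pos": [0.15,-0.02,0.5],"yaw": 0},
    {"delta_pos": [0.2,-0.02,0.5],"yaw": 0},
    {"delta_pos": [0.25,-0.03,0.5],"yaw": 0},
    {"delta_pos": [0.3,-0.03,0.5],"yaw": 0},
    {"delta_pos": [0.35,-0.04,0.5],"yaw": 0},
    {"delta_pos": [0.4,-0.05,0.5],"yaw": 0}
  ]
}}

```text
t: 14.3
tcp_pos: [0.5922, -0.0942, 0.1007]
tool_rot: [0.061, 0.998, 0.007, 0.016]
force: [-2.5, -1.0, 0.8]
finger_gap: 0.002
```

```bash
python3 -c "from h import *;st()"
```

```text
t 14.3 tcp [ 0.5922 -0.0942  0.1007] sup x,y mm [-55.1 -48.5] above panel 41.4 yaw 3.019 F [-2.46 -1.01  0.83] tau [-0.04  0.54 -0.01]
tool z [0.033 0.012]
front -44.1 alpha 39.7 tab above tip 19.5
```

Emit:
{"name": "send_rows", "arguments": {
  "commands": [
    {"delta_pos": [0.4,-0.05,0.25],"yaw": 0},
    {"delta_pos": [0.15,0,-0.2],"yaw": 0},
    {"delta_pos": [0.15,0,-0.3],"yaw": 0}
  ]
}}

```text
t: 14.68
tcp_pos: [0.6014, -0.0947, 0.0994]
tool_rot: [0.061, 0.998, 0.007, 0.018]
force: [-2.0, 1.0, 1.5]
finger_gap: -0.001
```

```bash
python3 -c "from h import *;st()"
```

```text
t 14.68 tcp [ 0.6014 -0.0947  0.0994] sup x,y mm [-45.8 -47.9] above panel 39.0 yaw 3.019 F [-1.95  0.96  1.48] tau [ 0.04  0.34 -0.02]
tool z [0.037 0.012]
front -34.8 alpha 50.0 tab above tip 30.0
```

Emit:
{"name": "send_rows", "arguments": {
  "commands": [
    {"delta_pos": [-0.6,0,0],"yaw": 0},
    {"delta_pos": [0,-0.05,-0.3],"yaw": 0},
    {"delta_pos": [0.05,-0.05,-0.3],"yaw": 0}
  ]
}}

```text
t: 15.05
tcp_pos: [0.595, -0.0952, 0.0922]
tool_rot: [0.061, 0.998, 0.008, 0.017]
force: [-3.3, 0.2, 1.9]
finger_gap: -0.0
```

```bash
python3 -c "from h import *;st()"
```

```text
t 15.05 tcp [ 0.595  -0.0952  0.0922] sup x,y mm [-52.2 -49.2] above panel 32.7 yaw 3.019 F [-3.34  0.24  1.91] tau [0.1  0.52 0.06]
tool z [0.035 0.013]
front -41.2 alpha 43.1 tab above tip 31.2
```

Emit:
{"name": "send_rows", "arguments": {
  "commands": [
    {"delta_pos": [0.4,-0.05,0],"yaw": 0},
    {"delta_pos": [0.35,-0.05,0.1],"yaw": 0},
    {"delta_pos": [0.3,-0.03,0.15],"yaw": 0}
  ]
}}

```text
t: 15.42
tcp_pos: [0.6052, -0.0965, 0.0942]
tool_rot: [0.061, 0.998, 0.008, 0.016]
force: [-3.8, 0.0, 0.5]
finger_gap: 0.002
```

```bash
python3 -c "from h import *;st()"
```

```text
t 15.43 tcp [ 0.6052 -0.0965  0.0942] sup x,y mm [-41.8 -49.3] above panel 33.3 yaw 3.019 F [-3.84  0.05  0.53] tau [-0.03  0.72  0.03]
tool z [0.033 0.014]
front -30.8 alpha 54.0 tab above tip 38.4
```

Emit:
{"name": "send_rows", "arguments": {
  "commands": [
    {"delta_pos": [0.3,-0.04,0.15],"yaw": 0},
    {"delta_pos": [0.3,-0.04,0.15],"yaw": 0}
  ]
}}

```text
t: 15.68
tcp_pos: [0.6097, -0.097, 0.0973]
tool_rot: [0.061, 0.998, 0.008, 0.014]
force: [-4.7, 0.6, 3.8]
finger_gap: 0.001
```

```bash
python3 -c "from h import *;st()"
```

```text
t 15.68 tcp [ 0.6097 -0.097   0.0973] sup x,y mm [-37.3 -49.3] above panel 35.8 yaw 3.02 F [-4.7   0.6   3.77] tau [0.05 0.68 0.04]
tool z [0.029 0.014]
front -26.3 alpha 58.2 tab above tip 38.3
```

Emit:
{"name": "send_rows", "arguments": {
  "commands": [
    {"delta_pos": [0.35,-0.04,0.05],"yaw": 0},
    {"delta_pos": [0.4,-0.05,0.05],"yaw": 0}
  ]
}}

```text
t: 15.92
tcp_pos: [0.6153, -0.0977, 0.1003]
tool_rot: [0.06, 0.998, 0.008, 0.011]
force: [-6.8, -0.4, 11.8]
finger_gap: -0.0
```

```bash
python3 -c "from h import *;st()"
```

```text
t 15.93 tcp [ 0.6153 -0.0977  0.1003] sup x,y mm [-31.7 -49.4] above panel 38.2 yaw 3.021 F [-6.82 -0.41 11.84] tau [0.06 0.94 0.05]
tool z [0.024 0.015]
front -20.7 alpha 63.3 tab above tip 38.4
```

Emit:
{"name": "send_rows", "arguments": {
  "commands": [
    {"delta_pos": [0.4,-0.05,-0.05],"yaw": 0},
    {"delta_pos": [0.4,-0.05,0],"yaw": 0}
  ]
}}

```text
t: 16.18
tcp_pos: [0.6246, -0.099, 0.1043]
tool_rot: [0.06, 0.998, 0.008, 0.013]
force: [-3.0, 0.6, 6.7]
finger_gap: 0.001
```

```bash
python3 -c "
from h import *;st();import cv2
cv2.imwrite('pics/p7.png',cv2.resize(manip.snapshot('side')[145:225,290:390],(750,600),interpolation=cv2.INTER_CUBIC))
for n,p in (('off',[-.0322,-.05,.0973]),('on',[-.0064,-.05,.1005]),('foot',[-.015,-.05,.0642])): print(n,(proj('side',world(S,p))-[290,145])*7.5)"
```

```text
t 16.18 tcp [ 0.6246 -0.099   0.1043] sup x,y mm [-22.2 -49.6] above panel 41.1 yaw 3.021 F [-2.97  0.62  6.71] tau [0.08 0.35 0.04]
tool z [0.027 0.013]
front -11.2 alpha 71.3 tab above tip 38.3
off [[372.0962663  314.62376086]]
on [[283.11179025 295.52197803]]
foot [[311.05874028 400.8712369 ]]
```

```bash
python3 -c "
from h import *;import cv2
im=manip.snapshot('side').astype(int)
print('off',proj('side',world(S,[-.0322,-.05,.0973])),'on',proj('side',world(S,[-.0064,-.05,.1005])),'foot',proj('side',world(S,[-.015,-.05,.0642])))
print('cols 316-350')
for r in range(178,206):
  print(r,' '.join(('R' if p[2]>p[1]*1.6 else '')+str(p.sum()//10) for p in im[r,316:351]))
"
```

```text
off [[339.61283551 186.94983478]] on [[327.7482387 184.4029304]] foot [[331.4744987  198.44949825]]
cols 316-350
178 R23 R22 R21 R22 R21 R21 R21 R21 R21 R20 R20 R19 R19 26 20 10 10 10 10 11 10 16 28 27 37 51 51 49 49 50 50 49 50 49 50
179 R18 R20 R21 R22 R23 R23 R23 R23 R22 R21 R18 R17 R21 26 21 9 10 10 11 10 10 17 27 26 36 51 50 49 50 50 49 49 49 49 50
180 R17 R18 R18 R17 R17 R16 R17 R18 R19 R21 R20 R18 R21 25 17 10 10 10 10 10 10 17 28 30 46 50 49 48 49 49 49 49 49 49 50
181 R16 R16 R17 R16 R17 R18 R18 R18 R18 R16 R16 R18 R24 28 16 9 10 11 10 10 10 17 27 26 46 50 49 49 49 49 49 49 50 49 49
182 R16 R17 R16 R16 R16 R15 R16 R16 R16 R18 R17 R28 45 26 16 10 10 10 11 10 12 20 26 26 45 49 49 49 48 49 49 49 49 49 49
183 R17 R16 R16 R16 R15 R16 R16 R16 R16 R16 R15 R14 R20 27 16 10 10 11 11 10 11 20 29 36 50 50 49 49 49 49 51 50 49 49 49
184 R18 R17 R16 R16 R16 R16 R15 R16 R16 R16 R15 R15 R17 R23 15 10 9 10 9 9 13 24 28 40 55 51 50 50 49 49 49 49 49 49 49
185 R18 R17 R18 R16 R16 R16 R16 R15 R16 R14 R14 R14 R15 R19 23 23 22 16 12 12 12 23 32 43 53 64 64 59 57 51 50 49 48 49 49
186 R19 R20 R18
[... 1558 characters left out ...]
5 24 25 25 25 25 23 24 24 25 25 25 25 25 25 25 19 9 9 9 10 11 20
200 R16 R15 R17 23 24 25 24 24 24 25 24 24 24 25 25 24 25 24 25 25 25 25 25 24 24 24 25 23 11 10 9 10 10 13 30
201 27 23 21 21 25 25 25 24 25 24 24 24 25 24 25 24 24 25 25 24 24 25 25 26 25 25 25 23 9 9 9 10 10 14 25
202 25 25 24 24 24 25 24 24 24 25 25 24 24 24 24 24 24 25 25 24 24 24 24 24 24 24 24 18 9 9 10 10 9 14 22
203 24 25 25 24 26 25 24 24 24 24 24 24 24 24 25 24 25 25 25 25 25 24 24 24 25 25 24 18 9 9 10 9 9 13 22
204 20 21 25 22 28 27 25 25 25 25 25 24 25 24 24 24 24 24 24 24 24 25 25 25 25 25 24 10 9 10 9 10 10 18 27
205 8 8 8 8 9 11 14 23 23 28 26 24 25 25 25 25 24 25 24 24 24 25 23 25 25 26 24 8 9 10 10 10 9 16 22
```

View pics/p7.png

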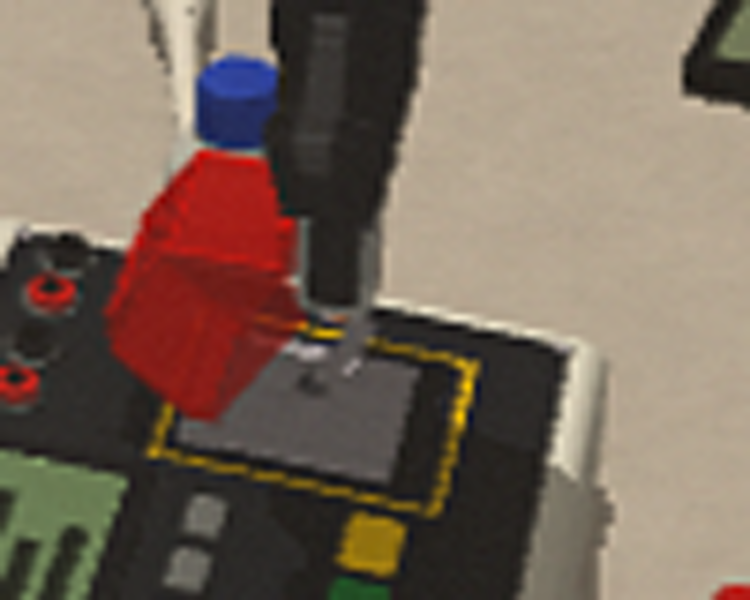

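The view shows the bat still leaning toward the operator (steel from about (345,370) to (368,315)), so it is OFF. The finger rode over its end because the finger's step lifted it off the tab. A fingertip tilted forward would clear this. Row moves are relative to the measured pose, so I'll try to gain tilt at the edge of the reach, in free space. First I back out.

Emit:
{"name": "send_rows", "arguments": {
  "commands": [
    {"delta_pos": [-2,0.2,0.2],"yaw": 0},
    {"delta_pos": [-3,0.3,0.5],"yaw": 0},
    {"delta_pos": [-3,0.3,2],"yaw": 0},
    {"delta_pos": [-1,0,5],"yaw": 0},
    {"delta_pos": [0,0,6],"yaw": 0},
    {"delta_pos": [3,0,6],"yaw": 0},
    {"delta_pos": [6,0,2],"yaw": 0},
    {"delta_pos": [6,0,0],"yaw": 0},
    {"delta_pos": [6,0,0],"yaw": 0},
    {"delta_pos": [6,0,0],"yaw": 0}
  ]
}}

```text
t: 17.52
tcp_pos: [0.8166, -0.0945, 0.3357]
tool_rot: [0.062, 0.997, 0.003, 0.04]
force: [0.1, 0.2, 0.6]
finger_gap: -0.0
```

```bash
python3 -c "from h import *;st();print(manip.sense()['q'].round(2))"
```

```text
t 17.52 tcp [ 0.8166 -0.0945  0.3357] sup x,y mm [167.8 -22.7] above panel 249.1 yaw 3.017 F [0.06 0.17 0.62] tau [ 0.04 -0.02  0.02]
tool z [0.079 0.   ]
front 178.8 alpha nan tab above tip nan
[-0.26  0.73  0.76  0.02  1.58 -1.7 ]h.py:37: RuntimeWarning: invalid value encountered in arccos
  if D<.0721: a=np.arccos(D/.073);zt=.0735+.073*np.sin(a);print("front",round(xs*1e3,1),"alpha",round(np.degrees(a),1),"tab above tip",round((zt-p[2])*1e3,1))
```

Emit:
{"name": "send_rows", "arguments": {
  "commands": [
    {"delta_pos": [5,0,0],"yaw": 0},
    {"delta_pos": [5,0,0],"yaw": 0},
    {"delta_pos": [5,0,0],"yaw": 0},
    {"delta_pos": [5,0,0],"yaw": 0}
  ]
}}

```text
t: 18.02
tcp_pos: [0.9547, -0.0873, 0.3034]
tool_rot: [0.062, 0.996, 0.002, 0.071]
force: [0.1, -0.4, 1.0]
finger_gap: -0.0
```

```bash
python3 -c "from h import *;st();print(manip.sense()['q'].round(2))" 2>/dev/null
```

```text
t 18.02 tcp [ 0.9547 -0.0873  0.3034] sup x,y mm [304.2   0.4] above panel 200.0 yaw 3.018 F [ 0.06 -0.42  0.96] tau [0.04 0.08 0.03]
tool z [ 0.141 -0.004]
front 315.2 alpha nan tab above tip nan
[-0.22  1.02  0.22  0.03  1.76 -1.66]
```

```bash
python3 -c "from h import *;print(manip.sense()['q'][2])" 2>/dev/null
```

```text
0.21914564827645602
```

Tilt is now 8° forward, but joint 3 is right at its stop, so I won't push further there. I'll return gently and see whether the tilt is kept.

Emit:
{"name": "send_rows", "arguments": {
  "commands": [
    {"delta_pos": [-1.5,0,0],"yaw": 0},
    {"delta_pos": [-2.5,0,0],"yaw": 0},
    {"delta_pos": [-3,0,0],"yaw": 0},
    {"delta_pos": [-3,0,0],"yaw": 0},
    {"delta_pos": [-3,0,0],"yaw": 0},
    {"delta_pos": [-3,0,0],"yaw": 0},
    {"delta_pos": [-3,0,0],"yaw": 0},
    {"delta_pos": [-3,0,0],"yaw": 0}
  ]
}}

```text
t: 19.02
tcp_pos: [0.7402, -0.0867, 0.2978]
tool_rot: [0.061, 0.995, 0.002, 0.082]
force: [1.1, -0.2, 0.7]
finger_gap: 0.0
```

```bash
python3 -c "from h import *;st();print(manip.sense()['q'].round(2))" 2>/dev/null
```

```text
t 19.02 tcp [ 0.7402 -0.0867  0.2978] sup x,y mm [ 91.1 -23.9] above panel 220.7 yaw 3.02 F [ 1.05 -0.18  0.72] tau [-0.03  0.14 -0.02]
tool z [ 0.164 -0.005]
front 102.1 alpha nan tab above tip nan
[-0.28  0.58  1.16  0.04  1.25 -1.74]
```

Emit:
{"name": "send_rows", "arguments": {
  "commands": [
    {"delta_pos": [5,0,0],"yaw": 0},
    {"delta_pos": [5,0,0],"yaw": 0},
    {"delta_pos": [0,0,0],"yaw": 0},
    {"delta_pos": [-3,0,0],"yaw": 0},
    {"delta_pos": [-3,0,0],"yaw": 0},
    {"delta_pos": [-3,0,0],"yaw": 0},
    {"delta_pos": [-3,0,0],"yaw": 0},
    {"delta_pos": [-3,0,0],"yaw": 0},
    {"delta_pos": [-3,0,0],"yaw": 0},
    {"delta_pos": [-3,0,0],"yaw": 0}
  ]
}}

```text
t: 20.27
tcp_pos: [0.6216, -0.0852, 0.2964]
tool_rot: [0.061, 0.994, 0.002, 0.086]
force: [1.1, 0.9, 0.7]
finger_gap: -0.003
```

```bash
python3 -c "from h import *;st();print(manip.sense()['q'].round(2))" 2>/dev/null
```

```text
t 20.27 tcp [ 0.6216 -0.0852  0.2964] sup x,y mm [-26.9 -36.2] above panel 233.7 yaw 3.019 F [1.05 0.91 0.71] tau [ 0.    0.1  -0.04]
tool z [ 0.171 -0.006]
front -15.9 alpha 67.4 tab above tip -155.5
[-0.34  0.4   1.48  0.06  1.1  -1.81]
```

```bash
cat >>h.py <<'E'
def st():
    s=manip.sense();p=s["tcp_pos"];d=p[:2]-S[:2];c,n=np.cos(S[2]),np.sin(S[2]);x,y,z,w=s["tool_rot"]
    t=2*(x*z+y*w);b=np.sqrt(1-t*t);X=c*d[0]+n*d[1]
    f=np.array([X+.011*b,p[2]+.011*t]);g=f-[.0121,.0735];u=np.array([-t,b]);B=g@u;disc=B*B-g@g+.073**2
    print("t",round(s["t"],2),"tcp",p.round(4),"sup mm",round(X*1e3,1),round((-n*d[0]+c*d[1])*1e3,1),"tilt",round(t,3),"F",s["force"].round(1))
    print("front edge mm",(f*1e3).round(1),"panel there",round(66+f[0]*122.8,1))
    if disc>0:
        k=-B+np.sqrt(disc);q=g+k*u;print("tab contact at s=",round(k*1e3,1),"alpha",round(np.degrees(np.arctan2(q[1],-q[0])),1))
E
```

Emit:
{"name": "send_rows", "arguments": {
  "commands": [
    {"delta_pos": [-2.5,-0.2,0],"yaw": 0},
    {"delta_pos": [-2.5,-0.2,-1],"yaw": 0},
    {"delta_pos": [-2.4,-0.2,-3],"yaw": 0},
    {"delta_pos": [0,0,-3.5],"yaw": 0},
    {"delta_pos": [0,0,-3.5],"yaw": 0},
    {"delta_pos": [0,0,-3.5],"yaw": 0},
    {"delta_pos": [0,0,-3],"yaw": 0},
    {"delta_pos": [0,0,-1],"yaw": 0},
    {"delta_pos": [0,0,0],"yaw": 0}
  ]
}}

```text
t: 21.4
tcp_pos: [0.5474, -0.0939, 0.1199]
tool_rot: [0.062, 0.993, -0.004, 0.103]
force: [-0.6, 0.2, 0.6]
finger_gap: 0.002
```

```bash
python3 -c "from h import *;st()"
```

```text
t 21.4 tcp [ 0.5474 -0.0939  0.1199] sup mm -99.6 -53.4 tilt 0.204 F [-0.6  0.2  0.6]
front edge mm [-88.8 122.2] panel there 55.1
```

Emit:
{"name": "send_rows", "arguments": {
  "commands": [
    {"delta_pos": [0,0.3,-2.5],"yaw": 0},
    {"delta_pos": [0,0,-2],"yaw": 0},
    {"delta_pos": [0,0,-0.9],"yaw": 0},
    {"delta_pos": [0.4,0,0],"yaw": 0},
    {"delta_pos": [0.5,0,0],"yaw": 0},
    {"delta_pos": [0,0,0],"yaw": 0}
  ]
}}

```text
t: 22.15
tcp_pos: [0.5641, -0.0936, 0.0734]
tool_rot: [0.062, 0.992, -0.007, 0.113]
force: [0.4, -1.0, 0.5]
finger_gap: 0.001
```

```bash
python3 -c "from h import *;st()"
```

```text
t 22.15 tcp [ 0.5641 -0.0936  0.0734] sup mm -83.0 -51.2 tilt 0.223 F [ 0.4 -1.   0.5]
front edge mm [-72.2  75.9] panel there 57.1
```

Emit:
{"name": "send_rows", "arguments": {
  "commands": [
    {"delta_pos": [-0.2,0,-0.6],"yaw": 0},
    {"delta_pos": [-0.1,0,-0.5],"yaw": 0},
    {"delta_pos": [0,0,0],"yaw": 0}
  ]
}}

```text
t: 22.52
tcp_pos: [0.5609, -0.0936, 0.0623]
tool_rot: [0.062, 0.992, -0.007, 0.113]
force: [-0.5, 0.7, 0.2]
finger_gap: 0.005
```

```bash
python3 -c "from h import *;st()"
```

```text
t 22.52 tcp [ 0.5609 -0.0936  0.0623] sup mm -86.2 -51.5 tilt 0.223 F [-0.5  0.7  0.2]
front edge mm [-75.4  64.8] panel there 56.7
```

Emit:
{"name": "send_rows", "arguments": {
  "commands": [
    {"delta_pos": [0.6,-0.07,0.05],"yaw": 0},
    {"delta_pos": [0.6,-0.07,0.05],"yaw": 0},
    {"delta_pos": [0.4,-0.05,0],"yaw": 0},
    {"delta_pos": [0.3,-0.03,0],"yaw": 0}
  ]
}}

```text
t: 23.02
tcp_pos: [0.5799, -0.0956, 0.0629]
tool_rot: [0.062, 0.992, -0.007, 0.111]
force: [-6.3, -1.2, 1.3]
finger_gap: 0.002
```

```bash
python3 -c "from h import *;st()"
```

```text
t 23.02 tcp [ 0.5799 -0.0956  0.0629] sup mm -67.1 -51.3 tilt 0.22 F [-6.3 -1.2  1.3]
front edge mm [-56.4  65.3] panel there 59.1
tab contact at s= 17.9 alpha 7.3
```

Contact at a 13° tilt, so friction should no longer jam. I lift a little, then slide in low.

Emit:
{"name": "send_rows", "arguments": {
  "commands": [
    {"delta_pos": [0.15,-0.02,0.5],"yaw": 0},
    {"delta_pos": [0.2,-0.02,0.5],"yaw": 0},
    {"delta_pos": [0.25,-0.03,0.5],"yaw": 0},
    {"delta_pos": [0.35,-0.04,0.3],"yaw": 0},
    {"delta_pos": [0.35,-0.04,0.1],"yaw": 0}
  ]
}}

```text
t: 23.65
tcp_pos: [0.5852, -0.0955, 0.0814]
tool_rot: [0.061, 0.993, -0.005, 0.103]
force: [-10.2, -2.8, 4.0]
finger_gap: 0.001
```

```bash
python3 -c "from h import *;st()"
```

```text
t 23.65 tcp [ 0.5852 -0.0955  0.0814] sup mm -61.8 -50.6 tilt 0.203 F [-10.2  -2.8   4. ]
front edge mm [-51.   83.6] panel there 59.7
tab contact at s= 19.1 alpha 23.3
```

Emit:
{"name": "send_rows", "arguments": {
  "commands": [
    {"delta_pos": [0.2,-0.02,0.45],"yaw": 0},
    {"delta_pos": [0.3,-0.03,0.4],"yaw": 0},
    {"delta_pos": [0.35,-0.03,0.3],"yaw": 0}
  ]
}}

```text
t: 24.02
tcp_pos: [0.5936, -0.096, 0.0943]
tool_rot: [0.061, 0.993, -0.004, 0.102]
force: [-2.2, -0.2, 0.6]
finger_gap: 0.006
```

```bash
python3 -c "from h import *;st()"
```

```text
t 24.02 tcp [ 0.5936 -0.096   0.0943] sup mm -53.5 -50.2 tilt 0.203 F [-2.2 -0.2  0.6]
front edge mm [-42.7  96.5] panel there 60.8
tab contact at s= 20.5 alpha 36.1
```

Emit:
{"name": "send_rows", "arguments": {
  "commands": [
    {"delta_pos": [0.05,0,-0.35],"yaw": 0},
    {"delta_pos": [0.1,0,-0.35],"yaw": 0},
    {"delta_pos": [0.1,0,-0.3],"yaw": 0}
  ]
}}

```text
t: 24.4
tcp_pos: [0.598, -0.0961, 0.0846]
tool_rot: [0.061, 0.993, -0.005, 0.104]
force: [-2.0, 0.2, 1.5]
finger_gap: 0.003
```

```bash
python3 -c "from h import *;st()"
```

```text
t 24.4 tcp [ 0.598  -0.0961  0.0846] sup mm -49.0 -49.7 tilt 0.206 F [-2.   0.2  1.5]
front edge mm [-38.3  86.8] panel there 61.3
tab contact at s= 32.8 alpha 38.5
```

Front edge is at (-38, 87) mm, below the bat tip and in front of it, with 5 mm spare before the step. Pushing now.

Emit:
{"name": "send_rows", "arguments": {
  "commands": [
    {"delta_pos": [0.35,-0.04,0.15],"yaw": 0},
    {"delta_pos": [0.35,-0.04,0.15],"yaw": 0}
  ]
}}

```text
t: 24.65
tcp_pos: [0.6048, -0.0966, 0.0867]
tool_rot: [0.061, 0.993, -0.004, 0.103]
force: [-4.1, -0.0, 1.4]
finger_gap: 0.004
```

```bash
python3 -c "from h import *;st()"
```

```text
t 24.65 tcp [ 0.6048 -0.0966  0.0867] sup mm -42.2 -49.5 tilt 0.204 F [-4.1 -0.   1.4]
front edge mm [-31.4  89. ] panel there 62.1
tab contact at s= 37.4 alpha 45.5
```

Emit:
{"name": "send_rows", "arguments": {
  "commands": [
    {"delta_pos": [0.35,-0.04,0.2],"yaw": 0},
    {"delta_pos": [0.35,-0.04,0.2],"yaw": 0}
  ]
}}

```text
t: 24.9
tcp_pos: [0.6085, -0.0969, 0.09]
tool_rot: [0.061, 0.993, -0.004, 0.099]
force: [-7.4, -1.5, 2.9]
finger_gap: -0.0
```

```bash
python3 -c "from h import *;st()"
```

```text
t 24.9 tcp [ 0.6085 -0.0969  0.09  ] sup mm -38.5 -49.3 tilt 0.196 F [-7.4 -1.5  2.9]
front edge mm [-27.7  92.1] panel there 62.6
tab contact at s= 37.8 alpha 49.7
```

Emit:
{"name": "send_rows", "arguments": {
  "commands": [
    {"delta_pos": [0.5,-0.06,0.2],"yaw": 0},
    {"delta_pos": [0.5,-0.06,0.2],"yaw": 0}
  ]
}}

```text
t: 25.15
tcp_pos: [0.6148, -0.0977, 0.0948]
tool_rot: [0.06, 0.994, -0.003, 0.095]
force: [-6.7, -0.3, 9.4]
finger_gap: -0.001
```

```bash
python3 -c "from h import *;st()"
```

```text
t 25.15 tcp [ 0.6148 -0.0977  0.0948] sup mm -32.2 -49.4 tilt 0.188 F [-6.7 -0.3  9.4]
front edge mm [-21.4  96.9] panel there 63.4
tab contact at s= 38.0 alpha 56.2
```

Emit:
{"name": "send_rows", "arguments": {
  "commands": [
    {"delta_pos": [0.5,-0.06,0.1],"yaw": 0},
    {"delta_pos": [0.4,-0.05,0.2],"yaw": 0}
  ]
}}

```text
t: 25.4
tcp_pos: [0.6239, -0.099, 0.1006]
tool_rot: [0.06, 0.994, -0.004, 0.095]
force: [-0.1, 0.2, -0.2]
finger_gap: -0.002
```

```bash
python3 -c "
from h import *;st()
im=manip.snapshot('side').astype(int)
print('cols 316-350')
for r in range(182,200):
  print(r,' '.join(('R' if p[2]>p[1]*1.6 else '')+str(p.sum()//10) for p in im[r,316:351]))
"
```

```text
t 25.4 tcp [ 0.6239 -0.099   0.1006] sup mm -23.0 -49.6 tilt 0.189 F [-0.1  0.2 -0.2]
front edge mm [-12.2 102.7] panel there 64.5
tab contact at s= 37.4 alpha 64.5
cols 316-350
182 R16 R16 R16 R15 R15 R16 R15 R16 R17 R17 R18 R16 R17 R21 R28 28 26 9 10 10 10 10 11 17 27 28 50 49 49 49 49 50 49 49 49
183 R17 R17 R16 R16 R17 R16 R16 R16 R16 R15 R16 R16 R15 R17 R23 28 20 9 11 11 10 10 10 17 29 37 50 49 49 49 50 50 49 49 49
184 R17 R18 R17 R16 R16 R16 R16 R16 R16 R16 R15 R14 R14 R15 R17 R21 12 9 11 10 10 10 13 24 33 48 51 50 49 49 50 49 49 49 49
185 R19 R18 R18 R17 R18 R16 R16 R16 R15 R16 R16 R17 R17 R16 R18 R19 12 10 10 10 11 10 13 23 35 57 64 59 57 51 50 49 49 49 48
186 R19 R19 R18 R18 R17 R17 R17 R17 R16 R15 R16 R18 R18 R17 R16 R17 13 9 9 10 10 10 17 27 19 11 19 28 49 50 64 63 59 56 51
187 R19 R19 R18 R18 R17 R16 R17 R17 R20 R20 R18 R17 R18 R17 R15 R18 24 29 21 12 12 9 17 28 20 10 10 10 10 9 11 23 37 52 64
188 R20 R17 R19 R18 R18 R18 R16 R16 R14 R16 R17 R17 R18 R17 R17 R15 R13 14 16 24 28 24 29 26 13 11 12 11 11 11 11 11 9 9 10
189 R18 R17 R18 R17 R18 R17 R16 R19 R18 R16 R16 R16 R18 R
[... 535 characters left out ...]
 9 9 8 9 14 19
194 R18 R18 R19 R19 R16 R18 R17 R17 R17 R18 R19 25 24 23 25 24 22 23 22 28 45 44 45 45 45 42 23 24 25 23 9 9 10 9 9
195 R18 R18 R18 R18 R17 R18 R17 R17 R18 21 25 25 25 24 26 24 16 19 24 23 22 28 45 40 22 24 24 24 25 19 9 10 10 10 9
196 R19 R18 R17 R17 R17 R17 R17 R18 21 25 25 25 23 19 14 14 14 16 25 24 23 29 42 22 23 24 24 24 22 10 9 9 10 9 10
197 R18 R18 R19 R16 R17 R17 R18 21 24 24 23 24 23 23 20 16 15 20 25 25 25 24 24 24 24 24 24 25 23 10 10 10 10 10 10
198 R19 R18 R17 R17 R17 R17 21 24 25 24 24 25 23 24 24 25 24 23 24 24 25 24 24 25 25 25 25 24 18 9 9 10 10 9 13
199 R18 R16 R16 R18 R19 23 24 24 25 25 24 24 24 25 25 25 25 26 24 24 24 25 24 24 25 25 26 24 18 9 10 10 10 9 14
```

The steel bat no longer shows in its OFF place: the yellow line it hid earlier is now continuous. The push force has also vanished, so the toggle has gone over. I withdraw backwards and let the guard drop.

Emit:
{"name": "send_rows", "arguments": {
  "commands": [
    {"delta_pos": [-1,0.1,0.2],"yaw": 0},
    {"delta_pos": [-1.5,0.15,0.2],"yaw": 0},
    {"delta_pos": [-2,0.2,0],"yaw": 0},
    {"delta_pos": [-2.5,0.2,0],"yaw": 0},
    {"delta_pos": [-2,0.2,1],"yaw": 0},
    {"delta_pos": [-1,0,4],"yaw": 0},
    {"delta_pos": [-1,0,5],"yaw": 0},
    {"delta_pos": [-1,0,5],"yaw": 0},
    {"delta_pos": [0,0,0],"yaw": 0}
  ]
}}

```text
t: 26.58
tcp_pos: [0.4943, -0.0892, 0.2574]
tool_rot: [0.061, 0.994, -0.004, 0.096]
force: [-0.2, 0.8, -0.5]
finger_gap: 0.002
```

```bash
python3 - <<'E'
from h import *;import cv2
st()
# guard shut / things unmoved: compare with first pictures
for n in("side","top"):
    a=cv2.imread(f"pics/{n}0.png");b=manip.snapshot(n);cv2.imwrite(f"pics/{n}9.png",b)
    g0,g1=[cv2.cvtColor(x,cv2.COLOR_BGR2GRAY) for x in(a,b)]
    for k,(u,v,w,h) in ({"guard":(315,172,42,38),"supply":(268,178,60,90),"timer":(258,263,34,36),"cup":(306,268,28,34),"marker":(372,220,26,50),"bottle":(310,150,24,26)} if n=="side" else {"supplyL":(300,185,60,115),"timer":(264,192,38,38),"cup":(264,242,32,30),"marker":(316,306,72,26),"bottle":(440,225,36,30),"guard":(370,232,50,52)}).items():
        P=8;T=g0[v:v+h,u:u+w];R=g1[v-P:v+h+P,u-P:u+w+P];m=cv2.matchTemplate(R,T,cv2.TM_CCOEFF_NORMED);_,s,_,l=cv2.minMaxLoc(m)
        print(n,k,"shift px",l[0]-P,l[1]-P,"score",round(s,3))
E
```

```text
t 26.57 tcp [ 0.4943 -0.0892  0.2574] sup mm -152.8 -54.9 tilt 0.19 F [-0.2  0.8 -0.5]
front edge mm [-142.   259.5] panel there 48.6
side guard shift px 0 0 score 0.999
side supply shift px 0 0 score 0.999
side timer shift px 0 0 score 0.999
side cup shift px 0 0 score 0.998
side marker shift px 0 0 score 0.999
side bottle shift px 0 0 score 0.999
top supplyL shift px 0 0 score 0.996
top timer shift px 0 0 score 0.997
top cup shift px 0 0 score 0.995
top marker shift px 0 0 score 0.994
top bottle shift px 0 0 score 0.993
top guard shift px 0 0 score 0.989
```

The guard is shut and nothing has shifted. I'll check the toggle through the translucent hood by differencing against the first pictures.

```bash
python3 - <<'E'
from h import *;import cv2
for n in("side","top"):
    a,b=[cv2.imread(f"pics/{n}{i}.png").astype(int) for i in(0,9)]
    o,f=[proj(n,world(S,p))[0] for p in([-.0322,-.05,.0973],[-.0064,-.05,.1005])]
    print(n,"off px",o.round(1),"on px",f.round(1))
    u0,v0=(np.minimum(o,f)-9).astype(int)
    d=(b-a).sum(2)
    print("cols from",u0)
    for v in range(v0,v0+30): print(v," ".join(f"{x:4d}" for x in d[v,u0:u0+32]))
E
```

```text
side off px [339.6 186.9] on px [327.7 184.4]
cols from 318
175   14   10   -1    3   18    6    1    7    2    4   14    3    1   -4    5   -4   14    1    7   10    9   12    0   11    2    4   12   10    5   10    7   11
176   -3    4    4    3   -1    9   -1    5    1    9    6    7   12    1   -5    3   -8   -8   11    0   -6    2    3    8    4    5    8    4    7    8    0    8
177    6    5   -1   -1    5    9    5    1   -8   13    2    1    2   11    6    6   10    2    6    3    9   -1   10    0   11    7    5   11    5    3    7    8
178   -2   -3    3    6   -3    1   -9    1    0    6    9    7    4    6    2   -7    8   -4   -4   -3   -8    4   -2  -11   -4    6   -1   15    7   12    4    4
179   -1    3    1   -2    7    5   10    2   10    1    0    0    5    4   -1    6    6   -6   10    7    3    7   -2    5   10    9   12    9    5    8   11    9
180   12   12    5    3   15    4    4    1    1   10   -9   -5   18    7   -4    2   -4   -4    6    6    0    5    4    8   -4   -6    9    2   13   11    4    9
181    4    0    2    8    6   10    3    2    8   -3   
[... 8158 characters left out ...]
  40   15   10    5   14   17   19   33    9
265   19   -9   21   25    8   -5    7  -11    4   -9   20   17  -28   10    2   11  -17   11   51   14   -4   18   34    9   14   21    1    9   10   30    5   13
266   35  -21   -4    2   25   19    0   18   -1  -13   28   18   22   -1    7   18   23   10    5  -15   -7   15    5   -2   -4   11   32   24    3   18   28  -10
267    2   31  -21   30   15   14   41    1   18   -2   24    5   11   15   21    9   20   -6    6    2   26    7   21   11    1    5    4    2    9   -1    3   11
268    6   18    2   22    7   -3   26   -7   28    3    5   -4    8    8  -15    7  -24   15   -7   13   35   -7    1    4   19   19  -15   14    2   20  -17    0
```

The steel tip has brightened the image at side pixel (327,186), where ON is predicted, and is gone from (338,188), the OFF place. The toggle is ON under the shut guard, and the hand is clear.

```bash
python3 -c "
from station import manip
manip.sign_off()"
```

```text
the job is handed in; nothing more can be done
```

The high-voltage output is switched on: the toggle is over to ON and the guard has dropped shut over it. I handed the job in at about 26.7 s, with the hand clear and nothing touching.

**How it went:** It took three tries.
- **First two tries:** a step about 38 mm up the fingers caught on the guard's tab, and the finger rode over the end of the toggle. Each time the guard fell shut again with the toggle still OFF.
- **Third try:** I tilted the tool about 12° with the tip forward. The finger then lifted the guard, pushed the toggle over while the guard rested on it, and backed out.

**Last checks:**
- **Toggle:** the image difference under the hood shows the steel tip at the ON position and gone from OFF.
- **Nothing moved:** the guard, supply, timer, cup, marker and bottle all match the first pictures with no shift at whole-pixel level (about 2 mm).
- **Wrist force:** the highest reading was about 38 N, when the step caught the tab on the first try.

**One doubt:** while I gained the tilt at full reach, joint 3 read 0.2191 rad, just under its stated 0.22 lower limit. I did not push it further.

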